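# Nest the steel filtration cups in size order

### The arm

A 6-joint arm with a two-finger parallel gripper is mounted at the origin on the work surface. World frame = base frame: x ahead of the robot, y to its left, z up, the work surface at z = 0. Lengths are in mm, angles in rad, forces in N, time in s.
With the tool pointing down it reaches from about 350 to 775 mm from the base axis. Payload 7.3 kg.
Tool frame: the origin (TCP) lies midway between the tips of the shut fingers; the grasp point (between the pads) lies 19 mm behind it; z points along the fingers, y is the line along which they close (so a half turn about z gives the same grasp; the last joint's range is limited). The gripper opens to 92 mm and grips with 3 to 60 N. Pads are 19 mm wide; open, the fingers measure 130 mm over their backs; the gripper's body (75 mm by 190 mm) begins 47 mm behind the grasp point.
Start: joints at [-0.146, 0.342, 1.524, -0, 1.275, -0.146], TCP at [525.019, 0.019, 226.741] pointing down, gripper open.
Joint ranges: [-2.53, 2.53], [-0.77, 2.02], [0.04, 2.7], [-1, 4.14], [0.28, 2.66], [-3.11, 3.11]. Speed limits (rad/s): [2.57, 2.57, 3.14, 3.14, 3.14, 3.14].

### API

Orientations are given as [roll, pitch, yaw] about the fixed x, y, z axes, in that order (R = Rz(yaw) Ry(pitch) Rx(roll)).
In Python, from plant import bot gives the robot as it stands.
- The arm moves only by the tool servo_tool, never from a script. Its argument "deltas" is a list of rows, each a list of 2 entries, a list of its own where there are three numbers: the shift along the tool's x, y, z in m, then the turn, a rotation vector about the tool's x, y, z in degrees. A call has 1 to 20 rows; each row shifts and turns the commanded pose from where the row before left it, along the tool's axes as they then stand; what a row does not reach is not made up. A row lasts 1/8 s, in which the tool goes at most 62.5 mm and 10.7 degrees, less where a joint would pass 70% of its speed; a pose out of reach is approached as far as the arm can. A call with a gripper value outside its range is refused whole. "fingers" is the opening, from 0 (shut) to 1 (fully open), set as the call begins (left out, the last holds). The fingers move at their own pace and stop on an object; the grip force is fixed at half the most. Time passes only in rows, so rows that do not move let the fingers close. It gives the time, the measured TCP pose, the force, the opening and the grip force at its end, in the units of the state.
- bot.get_obs(): the state, without advancing time (a new reading comes with each control period).
- bot.capture(name): name is "scene" or "side" or "wrist"; returns the picture (420x560x3 uint8, red, green, blue); there is no depth.
- bot.camera_model(name): a dict with "mtx" (3x3 intrinsics, pixels), "dist" ([k1, k2, p1, p2, k3] as OpenCV has them; the pictures are not rectified), "xyz" and "rotation" of the camera in the world. Camera axes: x right, y down, z forward; pixel columns grow to the right and rows downward; lengths in mm; the calibration is good to about 2 mm. A picture is of the moment at which its call begins: read the wrist's pose just before it. camera_model takes no time and is no camera call; for the wrist camera it gives the pose at the moment of the call.
- bot.close_job(): hands the job in; it is judged then, once.
The state is a dict: "time": time; "joint_positions": joint angles; "dq": joint speeds; "tau": joint torques, N m; "tool_pos": TCP position; "tcp_rot": TCP orientation; "contact_force": force on the tool from outside, world axes, zero at the start; "moment": the same for the moment, N m; "grip_width": finger opening in mm; "finger_force": force on a finger pad.
Only numpy, scipy, OpenCV 4.12 (cv2) and the standard library are available. Lean on these libraries where they do the work, as an engineer would, in place of code of your own. Each camera call takes 0.05 s, during which the arm holds its last target. There are 200 camera calls.

### The job

The steel cups are drained: pack them away by nesting them in size order inside the widest, lowest cup, which stays standing where it is on the bench: next smaller cup into it, then the next, and the narrowest, tallest cup innermost. Lower each cup in until it stands upright on the floor of the one around it, do not drop it in, and leave the stack of dishes, the brown bottle and the white beaker where they are.

Things in the scene. Friction and masses are not known exactly. Their poses are not given: they have to be found in the camera images.
- large: Open round steel cup, slightly tapered: 74 mm outside at the foot, 80 mm at the rim, 48 mm high, wall 3, floor 4 mm thick, about 220 g. Origin: centre of the underside; z: its axis, towards the mouth. The widest and lowest cup, standing upright on the bench; the others go into it.
- second: Open round steel cup, slightly tapered: 58 mm outside at the foot, 64 mm at the rim, 68 mm high, wall 3, floor 4 mm thick, about 140 g. Origin: centre of the underside; z: its axis, towards the mouth. Starts mouth up in a slanting cradle, leaning 32 degrees from vertical: foot flat on the sloping plate, side against a V fork that reaches 41 mm up from the foot; the rest above is free to grip.
- third: Open round steel cup, slightly tapered: 42 mm outside at the foot, 48 mm at the rim, 88 mm high, wall 3, floor 4 mm thick, about 110 g. Origin: centre of the underside; z: its axis, towards the mouth. Starts mouth up in a slanting cradle, leaning 32 degrees from vertical: foot flat on the sloping plate, side against a V fork that reaches 41 mm up from the foot; the rest above is free to grip.
- fourth: Open round steel cup, slightly tapered: 28 mm outside at the foot, 34 mm at the rim, 108 mm high, wall 3, floor 4 mm thick, about 80 g. Origin: centre of the underside; z: its axis, towards the mouth. Starts mouth up in a slanting cradle, leaning 32 degrees from vertical: foot flat on the sloping plate, side against a V fork that reaches 41 mm up from the foot; the rest above is free to grip.
- cradle_second: Fixed aluminium cradle holding the second cup at the start (all three alike). Base plate 100 x 80 mm; origin: centre of its underside, z up; the cup leans to its -x, roughly towards the robot. Sloping foot plate 64 mm wide, 32 mm above the bench at the back, 77 mm at its front (+x) end; dark fork arms reach 30 mm either side of the middle, beneath the cup.
- cradle_third: Fixed aluminium cradle holding the third cup at the start (all three alike). Base plate 100 x 80 mm; origin: centre of its underside, z up; the cup leans to its -x, roughly towards the robot. Sloping foot plate 64 mm wide, 32 mm above the bench at the back, 77 mm at its front (+x) end; dark fork arms reach 30 mm either side of the middle, beneath the cup.
- cradle_fourth: Fixed aluminium cradle holding the fourth cup at the start (all three alike). Base plate 100 x 80 mm; origin: centre of its underside, z up; the cup leans to its -x, roughly towards the robot. Sloping foot plate 64 mm wide, 32 mm above the bench at the back, 77 mm at its front (+x) end; dark fork arms reach 30 mm either side of the middle, beneath the cup.
- dishes: bystander: stack of pink petri dishes in one piece, 90 mm diameter, 72 mm high; origin at the centre of its underside, z up
- reagent: bystander: brown glass bottle with white cap, 60 mm diameter, 140 mm high; origin at the centre of its underside, z up
- beaker: bystander: white plastic beaker, 66 mm diameter at the rim, 70 mm high, with a thin steel strip that sticks out to about 95 mm; origin at the centre of its underside, z up
Things that resemble listed ones, but are neither listed nor needed, are in the scene too. Leave any yellow look-alike of the large alone. What is shaped like the fourth but yellow is not meant.

How it is judged (in metres and radians):
At the end, for the whole second after the job is handed in: All four cups upright (within 0.12 rad), at rest, nested in size order: each underside less than 10 mm above the underside of the cup around it (its floor is 4 mm thick), axes within 12 mm; the largest within 40 mm of its start (z of second in the frame of large between 0 and 0.01 m and horizontal distance between second and large below 0.012 m and z of third in the frame of second between 0 and 0.01 m and horizontal distance between third and second below 0.012 m and z of fourth in the frame of third between 0 and 0.01 m and horizontal distance between fourth and third below 0.012 m and angle between each of large, second, third, fourth's own z axis and vertical below 0.12 rad and linear speed of each of large, second, third, fourth below 0.02 m/s and distance of large from where it was at the start of the episode below 0.04 m); the robot touches nothing.
It fails at once if a cup is let go while its foot is still more than 20 mm above the floor of the next larger cup (dropped in) ((horizontal distance between second and large below 0.03 m and z of second in the frame of large between 0.024 and 0.2 m and contact force between the fingers and second below 0.02 N) or (horizontal distance between third and second below 0.03 m and z of third in the frame of second between 0.024 and 0.2 m and contact force between the fingers and third below 0.02 N) or (horizontal distance between fourth and third below 0.03 m and z of fourth in the frame of third between 0.024 and 0.2 m and contact force between the fingers and fourth below 0.02 N)).
It fails at once if the stack of dishes is pushed more than 25 mm or tipped over (distance of dishes from where it was at the start of the episode above 0.025 m or angle between dishes's own z axis and vertical above 0.3 rad).
It fails at once if the brown bottle is pushed more than 25 mm or tipped over (distance of reagent from where it was at the start of the episode above 0.025 m or angle between reagent's own z axis and vertical above 0.3 rad).
It fails at once if the white beaker is pushed more than 25 mm or tipped over (distance of beaker from where it was at the start of the episode above 0.025 m or angle between beaker's own z axis and vertical above 0.3 rad).
It also fails if it takes over 72 s, if anything falls off the work surface, if the arm or the gripper's body presses on something with over 40 N, if the wrist force passes 120 N, or if a joint passes its speed limit or range.

## Working session

There is one attempt and no reset: what is moved stays moved. The work goes in short steps, Python scripts to look and compute and a tool call to move; the robot and the scene stay as the last step left them, time stands still between calls to the robot, and variables do not carry over. Pictures are saved under pics/ and viewed, at most 10 in all, crops included, and the job is handed in when it is done.

Besides the shell and the picture viewer there is one more tool, called after "Emit:" as name(argument=value, ...), one argument or row to a line, values as JSON. servo_tool: Moves the arm, as the interface text tells. Its arguments: {"type":"object","properties":{"deltas":{"type":"array"},"fingers":{"type":"number"}},"required":["deltas"]}

```bash
ls; mkdir -p pics
python3 - <<'E'
from plant import bot
import cv2,numpy as np
o=bot.get_obs();print(o)
a=[]
for n in("scene","side","wrist"):
    m=bot.camera_model(n);print(n,{k:np.round(v,3).tolist() for k,v in m.items()})
    im=bot.capture(n)[:,:,::-1];cv2.imwrite(f"pics/{n}0.png",im);a.append(im)
E
```

```text
pics
{'time': 0.0, 'joint_positions': array([-1.45988642e-01,  3.42711445e-01,  1.52502463e+00,  1.99195617e-05,
        1.27540319e+00, -1.45996381e-01]), 'dq': array([-0.00101226, -0.00063118,  0.00078471, -0.00265055, -0.00094154,
       -0.0003994 ]), 'tau': array([ 7.61924657e-04, -4.31245601e+01, -2.44219762e+01,  7.17750052e-02,
        5.59406646e-02, -1.04314388e-04]), 'tool_pos': array([5.24588282e+02, 9.48850992e-02, 2.26048163e+02]), 'tcp_rot': array([-3.14006527e+00, -2.43843393e-04,  1.57079807e+00]), 'contact_force': array([ 0.09779894,  0.38452754, -0.86459034]), 'moment': array([-0.01139024, -0.018827  ,  0.00417693]), 'finger_force': 0.0, 'grip_width': 91.65833183365324}
scene {'mtx': [[511.976, 0.0, 274.45], [0.0, 511.976, 211.687], [0.0, 0.0, 1.0]], 'dist': [-0.124, 0.0, 0.0, 0.0, 0.0], 'xyz': [1442.216, 114.087, 1079.914], 'rotation': [-2.408, -0.003, 1.778]}
side {'mtx': [[490.286, 0.0, 277.83], [0.0, 490.286, 222.696], [0.0, 0.0, 1.0]], 'dist': [-0.003, 0.0, 0.0, 0.0, 0.0], 'xyz': [369.839, -879.227, 691.02], 'rotation': [-2.204, -0.023, -0.233]}
wrist {'mtx': [[306.995, 0.0, 275.321], [0.0, 306.995, 215.155], [0.0, 0.0, 1.0]], 'dist': [-0.03, 0.0, 0.0, 0.0, 0.0], 'xyz': [524.407, 77.627, 383.973], 'rotation': [2.85, 0.001, 0.001]}
```

View pics/scene0.png

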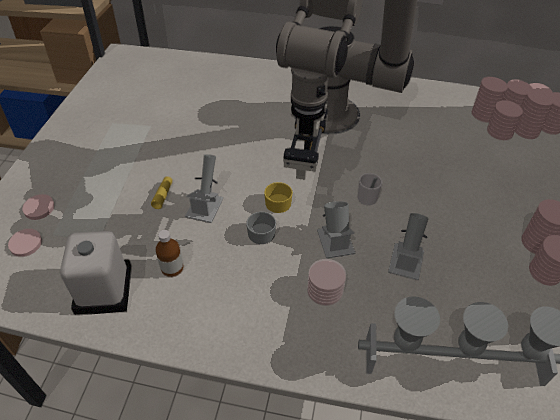

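View pics/side0.png

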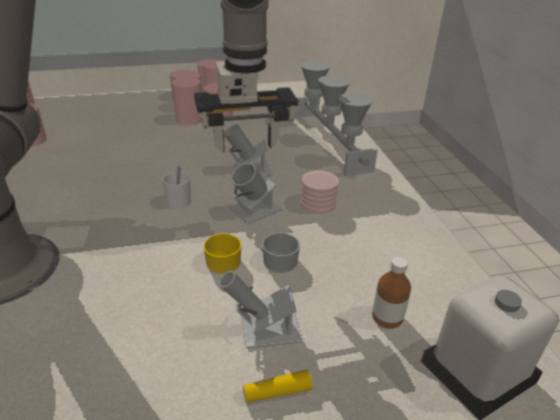

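View pics/wrist0.png

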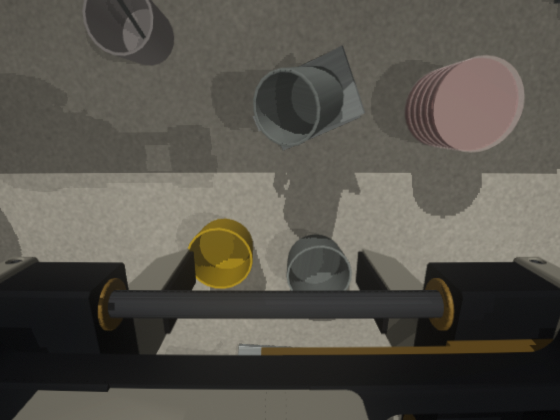

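The wrist view shows the large cup at (318,262), the yellow look-alike at (221,252), the second cup's rim at about (288,106), the dishes at (478,105) and the beaker at (120,20). In the scene view, fourth is at (207,160), second at (338,212) and third at (415,220). In the side view they are at (230,282), (246,180) and (237,132). I'll zoom both fixed views in one montage.

Run:
```python
import cv2,numpy as np
s=cv2.imread("pics/scene0.png");d=cv2.imread("pics/side0.png")
def c(im,u,v):
    t=cv2.resize(im[v-37:v+38,u-25:u+25],None,fx=4,fy=4,interpolation=cv2.INTER_CUBIC)
    t=cv2.convertScaleAbs(t,alpha=1.5)
    for k in range(0,50,10): cv2.line(t,(k*4+2,0),(k*4+2,6),(0,0,255),1)
    for k in range(0,75,10): cv2.line(t,(0,k*4+2),(6,k*4+2),(0,0,255),1)
    return t
A=[(s,262,225),(s,338,225),(s,412,240),(s,207,185)]
B=[(d,281,250),(d,250,190),(d,242,145),(d,245,300)]
cv2.imwrite("pics/m0.png",np.vstack([np.hstack([c(*a) for a in A]),np.hstack([c(*a) for a in B])]))
```

```text
(no output)
```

View pics/m0.png

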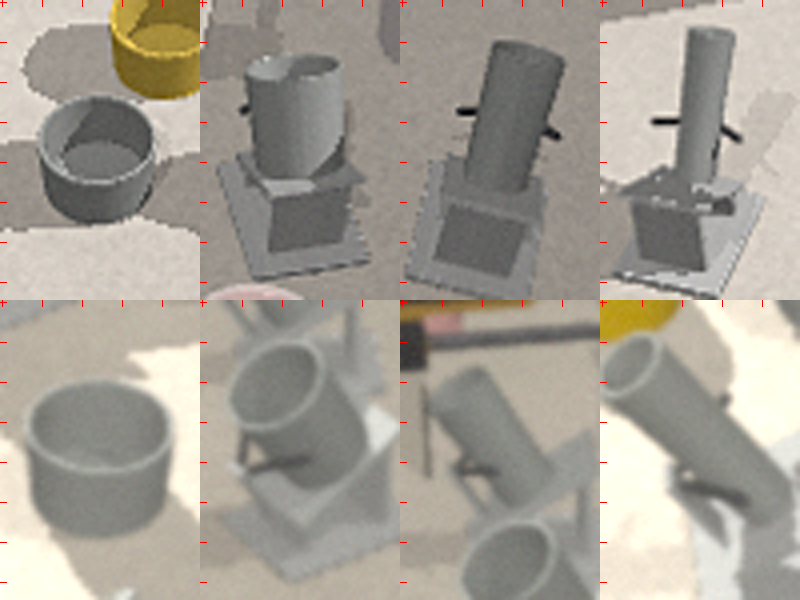

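Montage readings (rim ellipse centres and the cradle plates' front edges) are precise to about 1 px. I'll triangulate them next.

```bash
cat > h.py <<'E'
import numpy as np,cv2
from scipy.spatial.transform import Rotation as R
def ray(m,p):
    q=cv2.undistortPoints(np.array([[p]],float),np.array(m["mtx"]),np.array(m["dist"]))[0,0]
    M=np.array(m["rotation"]); M=R.from_euler('xyz',M).as_matrix() if M.shape==(3,) else M
    d=M@[q[0],q[1],1]; return np.array(m["xyz"],float),d/np.linalg.norm(d)
def tri(*mp):
    A=0;b=0;L=[ray(*x) for x in mp]
    for c,d in L: P=np.eye(3)-np.outer(d,d);A=A+P;b=b+P@c
    x=np.linalg.solve(A,b); return x,[np.linalg.norm((np.eye(3)-np.outer(d,d))@(x-c)) for c,d in L]
def onz(m,p,z):
    c,d=ray(m,p); return c+d*(z-c[2])/d[2]
def proj(m,X):
    M=R.from_euler('xyz',np.array(m["rotation"])).as_matrix()
    return cv2.projectPoints((np.atleast_2d(X)-m["xyz"])@M,np.zeros(3),np.zeros(3),np.array(m["mtx"]),np.array(m["dist"]))[0][:,0]
E
python3 - <<'E'
from h import *
from plant import bot
S,D,W=[bot.camera_model(n) for n in("scene","side","wrist")]
np.set_printoptions(precision=1,suppress=True)
print("large",tri((S,(261.25,223)),(D,(280.6,244.2)),(W,(318,262))))
print("large SD",tri((S,(261.25,223)),(D,(280.6,244.2))))
print("second",tri((S,(336.5,204.8)),(D,(244,174)),(W,(288,106))), tri((S,(336.5,204.8)),(D,(244,174))))
print("third",tri((S,(419,216.2)),(D,(232,130))))
print("fourth",tri((S,(209.7,156)),(D,(228,279))))
for n,u,v,a,b in(("2",338,225,(55,278),(170,262)),("3",412,240,(5,276),(128,294)),("4",207,185,(10,275),(118,295))):
    f=lambda t:onz(S,(u-25+t[0]/4,v-37+t[1]/4),5)
    A,B=f(a),f(b);print(n,A,B,np.linalg.norm(A-B),"yaw",np.degrees(np.arctan2(*(B-A)[[0,1]]))*-1)
for n,s,d,z in(("yellow",(278,190),(223,245),48),("dishes",(327,274),(320,183),72),("bottle",(165,232),(399,266),140),("beaker",(370,183),(177,181),70)):
    print(n,tri((S,s),(D,d))[0],onz(S,s,z),onz(D,d,z))
E
```

```text
large (array([576.2, -94.3,  39.5]), [np.float64(7.602223052162522), np.float64(0.9932582299462356), np.float64(7.600198097865829)])
large SD (array([ 575.8, -100.5,   44.4]), [np.float64(0.24164703380066604), np.float64(0.24164703380062533)])
second (array([533.2,  90.2, 111.3]), [np.float64(1.7552393841620442), np.float64(1.4807170624902926), np.float64(2.1163224916882672)]) (array([532. ,  89.1, 111.1]), [np.float64(0.9325088932496662), np.float64(0.9325088932496755)])
third (array([537.7, 299.3, 122.5]), [np.float64(0.9928394871933842), np.float64(0.9928394871934472)])
fourth (array([ 440.4, -277. ,  131.6]), [np.float64(0.23778907712585237), np.float64(0.2377890771258652)])
2 [623.7  85.7   5. ] [595.  158.5   5. ] 78.25672902644098 yaw 21.529899012301957
3 [637.5 248.    5. ] [635.8 327.3   5. ] 79.39799067217466 yaw 1.248318721690808
4 [ 565.7 -324.9    5. ] [ 567.6 -245.1    5. ] 79.79247321952643 yaw -1.3511947147838044
yellow [454.6 -81.8  49.9] [449.4 -81.   48. ] [456.5 -82.8  48. ]
dishes [719.4  93.5  62.7] [723.5  95.   72. ] [715.2  76.1  72. ]
bottle [ 731.4 -304.9  134.4] [ 732.2 -300.2  140. ] [ 729.9 -314.3  140. ]
beaker [380.4 170.8  60.9] [389.1 170.6  70. ] [380.6 154.9  70. ]
```

```bash
cat >> h.py <<'E'
def toolR(yaw,tilt,psi=0):
    """tool z opposite a cup axis leaning `tilt` deg to -x of a frame yawed `yaw`; tool y = -frame y (then psi about tool z)"""
    y,t=np.radians(yaw),np.radians(tilt)
    z=np.array([np.sin(t),0,-np.cos(t)]);Y=np.array([0,-1.,0]);X=np.cross(Y,z)
    return R.from_euler('z',y).as_matrix()@np.c_[X,Y,z]@R.from_euler('z',psi,degrees=True).as_matrix()
def axis(yaw,tilt): return -toolR(yaw,tilt)[:,2]
def plan(bot,P,T):
    o=bot.get_obs();C=R.from_euler('xyz',o["tcp_rot"]).as_matrix()
    s=C.T@(np.array(P)-o["tool_pos"]);r=np.degrees(R.from_matrix(C.T@T).as_rotvec())
    print("t",round(o["time"],2),"shift",np.round(s,1),"turn",np.round(r,1),"|",round(np.linalg.norm(s)),round(np.linalg.norm(r)))
E
python3 - <<'E'
from h import *
from plant import bot
np.set_printoptions(suppress=True)
for y in (22,):
    plan(bot,np.array([532.5,89.5,111])+90*axis(y,32),toolR(y,32))
E
```

```text
t 0.15 shift [ 71.6 -36.4  38.9] turn [-19.   28.1  66.1] | 89 74
```

Emit:
servo_tool(
  deltas=[
    [[0.024,-0.012,0.013],[0,0,0]],
    [[0.024,-0.012,0.013],[0,0,0]],
    [[0.024,-0.012,0.013],[0,0,0]],
    [[0,0,0],[-1.9,2.81,6.61]],
    [[0,0,0],[-1.9,2.81,6.61]],
    [[0,0,0],[-1.9,2.81,6.61]],
    [[0,0,0],[-1.9,2.81,6.61]],
    [[0,0,0],[-1.9,2.81,6.61]],
    [[0,0,0],[-1.9,2.81,6.61]],
    [[0,0,0],[-1.9,2.81,6.61]],
    [[0,0,0],[-1.9,2.81,6.61]],
    [[0,0,0],[-1.9,2.81,6.61]],
    [[0,0,0],[-1.9,2.81,6.61]],
    [[0,0,0],[0,0,0]],
    [[0,0,0],[0,0,0]],
  ],
  fingers=1,
)

```text
time: 2.02
tool_pos: [489.4, 72.0, 188.0]
tcp_rot: [3.139, -0.558, 0.388]
contact_force: [-0.3, 0.7, -0.1]
grip_width: 92.0
finger_force: 0.0
```

```bash
cat >> h.py <<'E'
def rim(c,a,r,n=72):
    a=a/np.linalg.norm(a);e=np.cross(a,[0,1,0]);e/=np.linalg.norm(e);f=np.cross(a,e);t=np.linspace(0,2*np.pi,n,0)[:,None]
    return c+r*(np.cos(t)*e+np.sin(t)*f)
def look(bot,name,models,fn):
    """save wrist picture with predicted circles drawn; returns raw"""
    m=bot.camera_model(name);im=bot.capture(name)[:,:,::-1].copy();cv2.imwrite(fn.replace('.png','_raw.png'),im)
    np.save(fn[:-4]+'.npy',np.array([np.r_[m["xyz"],m["rotation"]]]))
    for c,a,r in models: cv2.polylines(im,[np.round(proj(m,rim(c,a,r))*8).astype(int)],True,(0,0,255),1,cv2.LINE_AA,3)
    cv2.imwrite(fn,im)
E
python3 - <<'E'
from h import *
from plant import bot
c=np.array([532.5,89.5,111]);a=axis(22,32)
plan(bot,c+90*a,toolR(22,32))
look(bot,"wrist",[(c,a,32),(c-68*a,a,29),(c,a,29),(c-64*a,a,26)],"pics/w2.png")
E
```

```text
t 2.02 shift [-1.3 -0.1 -0. ] turn [0.  0.  0.2] | 1 0
```

View pics/w2.png

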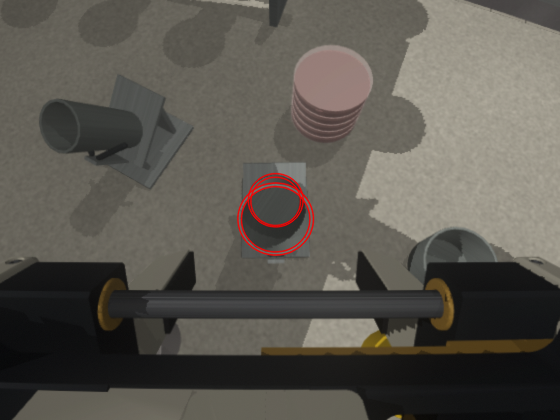

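The predicted circles sit on second's rim centred near (276,218) and its foot near (276,200). Third's rim is visible at (62,126), the dishes at (332,75) and large at (453,262). I'll refine second, third and fourth with an edge fit over the stored views.

```bash
cat >> h.py <<'E'
from scipy.optimize import minimize
def fit(views,c0,a,r,ri,h=0,box=10):
    """views: (model,bgr). maximise edge strength along outer+inner rim; c only"""
    G=[]
    for m,im in views:
        g=cv2.GaussianBlur(cv2.cvtColor(im,cv2.COLOR_BGR2GRAY).astype(np.float32),(0,0),1.0)
        G.append((m,cv2.Sobel(g,cv2.CV_32F,1,0),cv2.Sobel(g,cv2.CV_32F,0,1)))
    def sc(c):
        s=0
        for m,gx,gy in G:
            t=0
            for rr in (r,ri):
                p=proj(m,rim(c,a,rr)).astype(np.float32);d=np.roll(p,-1,0)-np.roll(p,1,0);n=np.c_[d[:,1],-d[:,0]]/np.linalg.norm(d,axis=1)[:,None]
                X,Y=p[:,0].reshape(1,-1),p[:,1].reshape(1,-1)
                e=n[:,0]*cv2.remap(gx,X,Y,1)[0]+n[:,1]*cv2.remap(gy,X,Y,1)[0]
                t+=np.minimum(abs(e),60).mean()
            s-=t
        return s
    best=min((minimize(sc,np.array(c0)+np.random.default_rng(k).uniform(-box,box,3)*.5,method='Nelder-Mead',options=dict(initial_simplex=None,xatol=.05)) for k in range(16)),key=lambda q:q.fun)
    print("fit",np.round(best.x,1),"score",round(-best.fun,1),"from",round(-sc(np.array(c0)),1));return best.x
def mdl(bot,npy):
    m=dict(bot.camera_model("wrist"));v=np.load(npy)[0];m["xyz"]=v[:3];m["rotation"]=v[3:];return m
E
python3 - <<'E'
from h import *
from plant import bot
S,D=[bot.camera_model(n) for n in("scene","side")]
si,di,wi=[cv2.imread(f"pics/{n}.png") for n in("scene0","side0","w2_raw")]
W=mdl(bot,"pics/w2.npy")
V=[(S,si),(D,di),(W,wi)]
fit(V,[532.5,89.5,111],axis(22,32),32,29);fit(V[1:],[532.5,89.5,111],axis(22,32),32,29)
fit([(S,si),(D,di)],[576,-100,46],np.array([0.001,0,1]),40,37);fit([(D,di),(W,wi)],[576,-100,46],np.array([0.001,0,1]),40,37)
for y in(-5,0,4): fit([(S,si),(D,di),(W,wi)],[538,299,122],axis(y,32),24,21)
for y in(-4,-1): fit(V[:2],[440,-277,132],axis(y,32),17,14)
E
```

```text
fit [530.8  86.9 110.4] score 230.5 from 220.5
fit [532.7  90.3 107.7] score 168.9 from 149.3
fit [ 576.5 -101.5   43.9] score 206.4 from 188.7
fit [ 577.4 -101.2   43.4] score 171.9 from 152.4
fit [536.5 301.5 122.4] score 227.8 from 198.7
fit [536.  298.1 124.1] score 220.8 from 199.9
fit [536.4 298.1 123.8] score 218.0 from 199.4
fit [ 436.5 -281.3  132.3] score 191.4 from 164.1
fit [ 436.6 -281.4  132.4] score 192.1 from 163.9
```

Run:
```python
from h import *
from plant import bot
plan(bot,np.array([532,89,111])-18*axis(22,32),toolR(22,32))
```

```text
t 2.08 shift [ -2.    0.  107.6] turn [ 0.  -0.   0.2] | 108 0
```

Emit:
servo_tool(
  deltas=[
    [[-0.001,0,0.028],[0,0,0.2]],
    [[-0.001,0,0.03],[0,0,0]],
    [[0,0,0.025],[0,0,0]],
    [[0,0,0.015],[0,0,0]],
    [[0,0,0.01],[0,0,0]],
    [[0,0,0],[0,0,0]],
  ],
)

```text
time: 2.82
tool_pos: [540.9, 93.0, 94.5]
tcp_rot: [-3.14, -0.558, 0.382]
contact_force: [-0.8, 0.3, -0.6]
grip_width: 92.0
finger_force: 0.0
```

Emit:
servo_tool(
  deltas=[
    [[0,0,0],[0,0,0]],
    [[0,0,0],[0,0,0]],
    [[0,0,0],[0,0,0]],
    [[0,0,0],[0,0,0]],
    [[0,0,0],[0,0,0]],
  ],
  fingers=0,
)

```text
time: 3.45
tool_pos: [540.6, 92.8, 95.4]
tcp_rot: [-3.141, -0.559, 0.381]
contact_force: [-3.2, -0.7, 5.3]
grip_width: 63.8
finger_force: 30.0
```

Run:
```python
from h import *
from plant import bot
o=bot.get_obs();print({k:np.round(v,2) for k,v in o.items() if k in("time","tool_pos","tcp_rot","contact_force","grip_width","finger_force")})
s=bot.capture("side")[:,:,::-1];c=bot.capture("scene")[:,:,::-1]
f=lambda im,u,v:cv2.convertScaleAbs(cv2.resize(im[v-75:v+75,u-50:u+50],None,fx=4,fy=4,interpolation=cv2.INTER_CUBIC),alpha=1.5)
cv2.imwrite("pics/g2.png",np.hstack([f(s,250,185),f(c,338,190)]))
```

```text
{'time': np.float64(3.45), 'tool_pos': array([540.56,  92.85,  95.45]), 'tcp_rot': array([-3.14, -0.56,  0.38]), 'contact_force': array([-3.17, -0.71,  5.3 ]), 'finger_force': np.float64(30.0), 'grip_width': np.float64(63.76)}
```

View pics/g2.png

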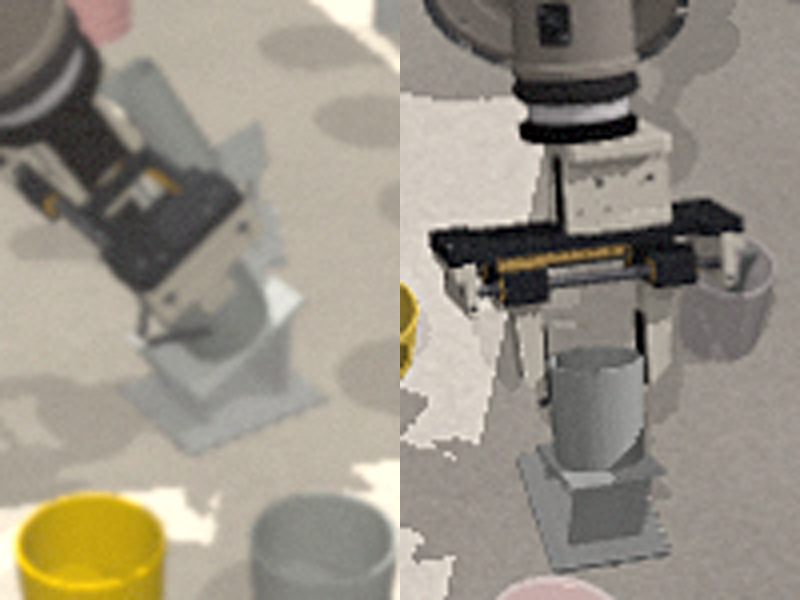

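Second is gripped at a width of 63.8 mm, which matches its 64 mm rim, with both fingertips about a third of the way down the cup. I'll lift along the axis.

Emit:
servo_tool(
  deltas=[
    [[0,0,-0.008],[0,0,0]],
    [[0,0,-0.015],[0,0,0]],
    [[0,0,-0.02],[0,0,0]],
    [[0,0,-0.02],[0,0,0]],
    [[0,0,-0.02],[0,0,0]],
    [[0,0,-0.01],[0,0,0]],
  ],
)

```text
time: 4.3
tool_pos: [494.4, 74.2, 174.4]
tcp_rot: [-3.141, -0.559, 0.381]
contact_force: [-0.2, -0.3, -1.6]
grip_width: 63.7
finger_force: 30.0
```

Run:
```python
from h import *
from plant import bot
plan(bot,[577,-101,150],toolR(0,0))
print(bot.get_obs()["joint_positions"])
```

```text
t 4.3 shift [ -3.1 193.3  26.6] turn [ -6.1 -31.6  21.3] | 195 39
[-0.19471541  0.13719236  2.13422957  0.67464335  0.48166009  0.45105638]
```

Emit:
servo_tool(
  deltas=[
    [[0,0.024,0.003],[0,0,0]],
    [[0,0.024,0.003],[0,0,0]],
    [[0,0.024,0.003],[0,0,0]],
    [[0,0.024,0.003],[0,0,0]],
    [[0,0.024,0.003],[0,0,0]],
    [[0,0.024,0.003],[0,0,0]],
    [[-0.001,0.024,0.004],[0,0,0]],
    [[-0.002,0.025,0.004],[0,0,0]],
    [[0,0,0],[-1.02,-5.27,3.55]],
    [[0,0,0],[-1.02,-5.27,3.55]],
    [[0,0,0],[-1.02,-5.27,3.55]],
    [[0,0,0],[-1.02,-5.27,3.55]],
    [[0,0,0],[-1.02,-5.27,3.55]],
    [[0,0,0],[-1.02,-5.27,3.55]],
    [[0,0,0],[0,0,0]],
    [[0,0,0],[0,0,0]],
  ],
)

```text
time: 6.3
tool_pos: [576.8, -100.5, 149.4]
tcp_rot: [-3.139, -0.002, 0.002]
contact_force: [0.8, 0.5, -1.6]
grip_width: 63.8
finger_force: 30.0
```

Run:
```python
from h import *
from plant import bot
plan(bot,[577,-101,150],toolR(0,0))
s=bot.capture("side")[:,:,::-1];c=bot.capture("scene")[:,:,::-1]
f=lambda im,u,v:cv2.convertScaleAbs(cv2.resize(im[v-75:v+75,u-50:u+50],None,fx=4,fy=4,interpolation=cv2.INTER_CUBIC),alpha=1.5)
cv2.imwrite("pics/g3.png",np.hstack([f(s,281,220),f(c,262,190)]))
```

```text
t 6.3 shift [ 0.2  0.5 -0.6] turn [-0.1 -0.1  0.1] | 1 0
```

View pics/g3.png

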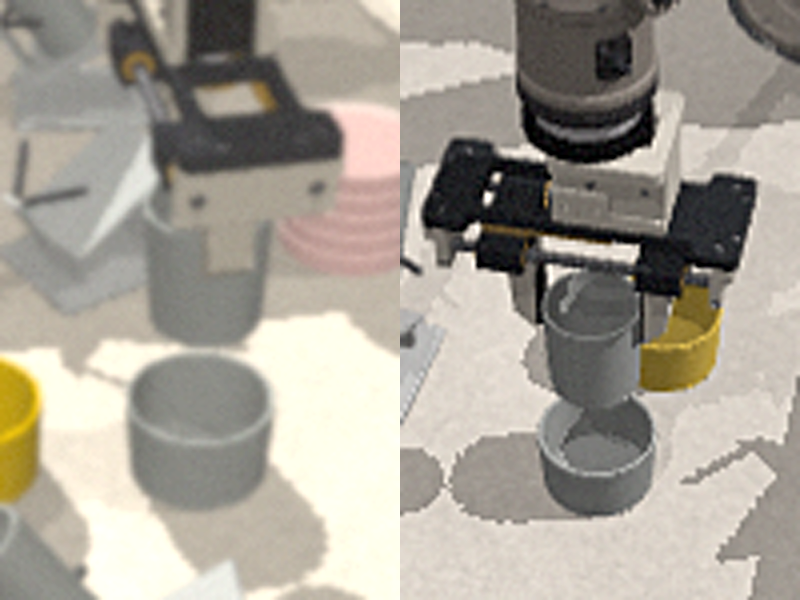

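Second hangs upright above large: its foot is at about tile (208,325) in the side view and its rim at (593,305) in the scene view, with the mouth of large below. I'll fit its rim and foot circles.

Run:
```python
from h import *
from plant import bot
S,D=[bot.camera_model(n) for n in("scene","side")]
V=[(S,bot.capture("scene")[:,:,::-1].copy()),(D,bot.capture("side")[:,:,::-1].copy())]
z=np.array([0.001,0,1])
fit(V,[577,-101,168],z,32,29,box=8);fit(V,[577,-101,103],z,29,29,box=8);fit(V,[577,-101,46],z,40,37,box=8)
```

```text
fit [ 544.6 -110.3  179.1] score 150.6 from 124.8
fit [ 576.9 -100.1  103.8] score 149.7 from 147.6
fit [ 575.3 -100.2   42.4] score 193.5 from 175.8
```

Emit:
servo_tool(
  deltas=[
    [[-0.001,0,0.02],[0,0,0]],
    [[0,0,0.02],[0,0,0]],
    [[0,0,0.02],[0,0,0]],
    [[0,0,0.015],[0,0,0]],
    [[0,0,0.009],[0,0,0]],
    [[0,0,0.004],[0,0,0]],
    [[0,0,0],[0,0,0]],
  ],
)

```text
time: 7.38
tool_pos: [576.4, -100.4, 62.3]
tcp_rot: [-3.14, -0.002, 0.001]
contact_force: [-0.0, -0.5, -1.7]
grip_width: 63.7
finger_force: 30.0
```

Emit:
servo_tool(
  deltas=[
    [[0,0,0.002],[0,0,0]],
    [[0,0,0.002],[0,0,0]],
    [[0,0,0.002],[0,0,0]],
    [[0,0,0.001],[0,0,0]],
    [[0,0,0],[0,0,0]],
  ],
)

```text
time: 8.0
tool_pos: [576.2, -100.3, 55.0]
tcp_rot: [-3.14, -0.001, 0.001]
contact_force: [-0.3, 0.0, -2.0]
grip_width: 63.4
finger_force: 30.0
```

Emit:
servo_tool(
  deltas=[
    [[0,0,0.002],[0,0,0]],
    [[0,0,0.001],[0,0,0]],
    [[0,0,0],[0,0,0]],
  ],
)

```text
time: 8.38
tool_pos: [576.5, -100.3, 52.6]
tcp_rot: [-3.14, -0.002, 0.001]
contact_force: [-0.1, 1.4, 3.5]
grip_width: 63.2
finger_force: 30.0
```

Emit:
servo_tool(
  deltas=[
    [[0,0,0.001],[0,0,0]],
    [[0,0,0.001],[0,0,0]],
    [[0,0,0],[0,0,0]],
  ],
)

```text
time: 8.75
tool_pos: [576.9, -100.2, 52.4]
tcp_rot: [-3.141, -0.004, 0.001]
contact_force: [-3.9, 3.4, 15.8]
grip_width: 63.5
finger_force: 30.0
```

Emit:
servo_tool(
  deltas=[
    [[0,0,-0.0015],[0,0,0]],
    [[0,0,0],[0,0,0]],
  ],
)

```text
time: 9.0
tool_pos: [576.7, -100.3, 52.5]
tcp_rot: [-3.14, -0.003, 0.001]
contact_force: [-2.4, 2.4, 8.0]
grip_width: 63.5
finger_force: 30.0
```

Emit:
servo_tool(
  deltas=[
    [[0,0,0],[0,0,0]],
    [[0,0,0],[0,0,0]],
    [[0,0,0],[0,0,0]],
    [[0,0,0],[0,0,0]],
    [[0,0,-0.015],[0,0,0]],
    [[0,0,-0.04],[0,0,0]],
    [[0,0,-0.06],[0,0,0]],
    [[0,0,-0.06],[0,0,0]],
    [[0,0,0],[0,0,0]],
  ],
  fingers=1,
)

```text
time: 10.12
tool_pos: [578.5, -101.3, 233.5]
tcp_rot: [3.139, -0.013, 0.001]
contact_force: [0.9, -0.5, -0.4]
grip_width: 91.8
finger_force: 0.0
```

Run:
```python
from h import *
from plant import bot
S,D=[bot.camera_model(n) for n in("scene","side")]
V=[(S,bot.capture("scene")[:,:,::-1].copy()),(D,bot.capture("side")[:,:,::-1].copy())]
z=np.array([0.001,0,1])
fit(V,[577,-101,70],z,32,29,box=6);fit(V,[577,-101,46],z,40,37,box=6)
# third: standoff view
y=0;plan(bot,np.array([536,299,125])+90*axis(y,32),toolR(y,32))
```

```text
fit [ 577.7 -102.4   68. ] score 202.9 from 179.4
fit [ 575.8 -101.4   53.3] score 177.6 from 141.4
t 10.22 shift [ -87.2 -399.7   26.5] turn [-0.1 31.8  0.1] | 410 32
```

Emit:
servo_tool(
  deltas=[
    [[-0.005,-0.025,0],[0,0,0]],
    [[-0.01,-0.045,0],[0,0,0]],
    [[-0.01,-0.045,0],[0,0,0]],
    [[-0.01,-0.045,0.003],[0,0,0]],
    [[-0.01,-0.045,0.003],[0,0,0]],
    [[-0.01,-0.045,0.004],[0,0,0]],
    [[-0.01,-0.045,0.004],[0,0,0]],
    [[-0.01,-0.045,0.004],[0,0,0]],
    [[-0.01,-0.04,0.004],[0,0,0]],
    [[-0.002,-0.02,0.004],[0,0,0]],
    [[0,0,0],[0,6.36,0]],
    [[0,0,0],[0,6.36,0]],
    [[0,0,0],[0,6.36,0]],
    [[0,0,0],[0,6.36,0]],
    [[0,0,0],[0,6.36,0]],
    [[0,0,0],[0,0,0]],
    [[0,0,0],[0,0,0]],
  ],
)

```text
time: 12.35
tool_pos: [489.1, 299.2, 201.1]
tcp_rot: [-3.14, -0.555, -0.0]
contact_force: [-0.6, 0.0, 0.6]
grip_width: 92.1
finger_force: 0.0
```

Run:
```python
from h import *
from plant import bot
c=np.array([536,299,125]);a=axis(0,32)
plan(bot,c+90*a,toolR(0,32))
look(bot,"wrist",[(c,a,24)],"pics/w3.png")
S,D=[bot.camera_model(n) for n in("scene","side")]
V=[(S,cv2.imread("pics/scene0.png")),(D,cv2.imread("pics/side0.png")),(mdl(bot,"pics/w3.npy"),cv2.imread("pics/w3_raw.png"))]
for y in(-5,0,5): fit(V,c,axis(y,32),24,21,box=8);fit(V[1:],c,axis(y,32),24,21,box=8)
```

```text
t 12.35 shift [-0.6  0.2 -0.6] turn [-0.1  0.2 -0. ] | 1 0
fit [537.  300.6 122.1] score 219.6 from 191.6
fit [534.3 301.9 137.7] score 154.7 from 114.5
fit [537.  300.5 122.2] score 216.5 from 190.2
fit [534.3 301.7 137.6] score 149.9 from 111.5
fit [537.  300.4 122.3] score 210.0 from 185.4
fit [533.2 298.6 144. ] score 147.0 from 107.4
```

View pics/w3.png

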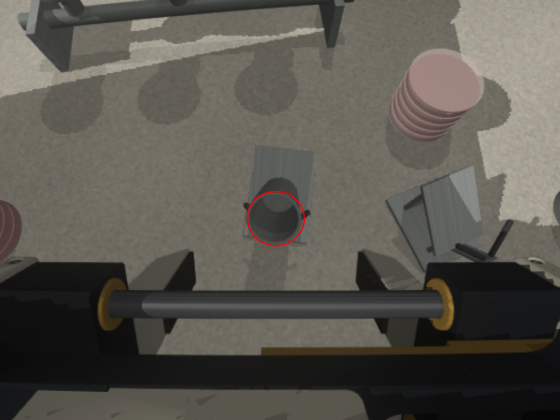

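Third's rim is centred at (276,218) and its plate's edges lean about 5° clockwise, so I'll use yaw −5°.

Run:
```python
from h import *
from plant import bot
plan(bot,np.array([537,300.5,123.5])-18*axis(-5,32),toolR(-5,32))
```

```text
t 12.4 shift [ -0.6  -0.3 109.2] turn [-2.7  0.2  4.2] | 109 5
```

Emit:
servo_tool(
  deltas=[
    [[0,0,0.028],[-2.7,0.2,4.2]],
    [[0.001,-0.001,0.03],[0,0,0]],
    [[0,-0.002,0.025],[0,0,0]],
    [[0,-0.001,0.016],[0,0,0]],
    [[0,0,0.01],[0,0,0]],
    [[0,0,0],[0,0,0]],
  ],
)

```text
time: 13.15
tool_pos: [547.6, 299.3, 108.9]
tcp_rot: [3.141, -0.56, -0.086]
contact_force: [-0.1, 0.0, 0.1]
grip_width: 91.7
finger_force: 0.0
```

Run:
```python
from h import *
from plant import bot
plan(bot,np.array([537,300.5,123.5])-18*axis(-5,32),toolR(-5,32))
```

```text
t 13.15 shift [-1.3 -0.3 -0. ] turn [-0.  -0.1  0. ] | 1 0
```

Emit:
servo_tool(
  deltas=[
    [[-0.001,0,0],[0,0,0]],
    [[0,0,0],[0,0,0]],
    [[0,0,0],[0,0,0]],
    [[0,0,0],[0,0,0]],
    [[0,0,0],[0,0,0]],
    [[0,0,0],[0,0,0]],
  ],
  fingers=0,
)

```text
time: 13.9
tool_pos: [546.5, 299.9, 108.8]
tcp_rot: [-3.141, -0.56, -0.086]
contact_force: [-0.0, 0.3, 2.0]
grip_width: 47.1
finger_force: 30.0
```

Emit:
servo_tool(
  deltas=[
    [[0,0,-0.008],[0,0,0]],
    [[0,0,-0.015],[0,0,0]],
    [[0,0,-0.02],[0,0,0]],
    [[0,0,-0.02],[0,0,0]],
    [[0,0,-0.02],[0,0,0]],
    [[0,0,-0.01],[0,0,0]],
    [[0,0,0],[0,0,0]],
  ],
)

```text
time: 14.78
tool_pos: [497.1, 304.3, 188.5]
tcp_rot: [-3.14, -0.561, -0.086]
contact_force: [0.1, 0.2, -1.3]
grip_width: 46.9
finger_force: 30.0
```

Run:
```python
from h import *
from plant import bot
plan(bot,[577,-101,200],toolR(0,0))
```

```text
t 14.78 shift [103.1 397.   50.5] turn [  1.3 -32.1  -4.8] | 413 33
```

Emit:
servo_tool(
  deltas=[
    [[0.005,0.02,0.002],[0,0,0]],
    [[0.01,0.04,0.005],[0,0,0]],
    [[0.011,0.042,0.005],[0,0,0]],
    [[0.011,0.042,0.005],[0,0,0]],
    [[0.011,0.042,0.005],[0,0,0]],
    [[0.011,0.042,0.005],[0,0,0]],
    [[0.011,0.042,0.005],[0,0,0]],
    [[0.011,0.042,0.006],[0,0,0]],
    [[0.011,0.042,0.006],[0,0,0]],
    [[0.008,0.029,0.004],[0,0,0]],
    [[0.003,0.014,0.002],[0,0,0]],
    [[0,0,0],[0.22,-5.35,-0.8]],
    [[0,0,0],[0.22,-5.35,-0.8]],
    [[0,0,0],[0.22,-5.35,-0.8]],
    [[0,0,0],[0.22,-5.35,-0.8]],
    [[0,0,0],[0.22,-5.35,-0.8]],
    [[0,0,0],[0.22,-5.35,-0.8]],
    [[0,0,0],[0,0,0]],
    [[0,0,0],[0,0,0]],
  ],
)

```text
time: 17.15
tool_pos: [576.2, -101.4, 198.8]
tcp_rot: [3.141, 0.001, -0.001]
contact_force: [-0.6, -0.1, -1.1]
grip_width: 47.2
finger_force: 30.0
```

Run:
```python
from h import *
from plant import bot
plan(bot,[577,-101,200],toolR(0,0))
S,D=[bot.camera_model(n) for n in("scene","side")]
V=[(S,bot.capture("scene")[:,:,::-1].copy()),(D,bot.capture("side")[:,:,::-1].copy())]
z=np.array([0.001,0,1])
fit(V,[577,-101,130],z,21,21,box=6);fit(V,[577,-101,70],z,32,29,box=6)
f=lambda im,u,v:cv2.convertScaleAbs(cv2.resize(im[v-75:v+75,u-50:u+50],None,fx=4,fy=4,interpolation=cv2.INTER_CUBIC),alpha=1.5)
cv2.imwrite("pics/g4.png",np.hstack([f(V[1][1],281,200),f(V[0][1],262,180)]))
```

```text
t 17.15 shift [ 0.8 -0.4 -1.2] turn [ 0.  0. -0.] | 2 0
fit [ 573.9 -105.5  128.8] score 154.5 from 119.4
fit [ 577.6 -102.3   67.9] score 202.6 from 178.1
```

View pics/g4.png

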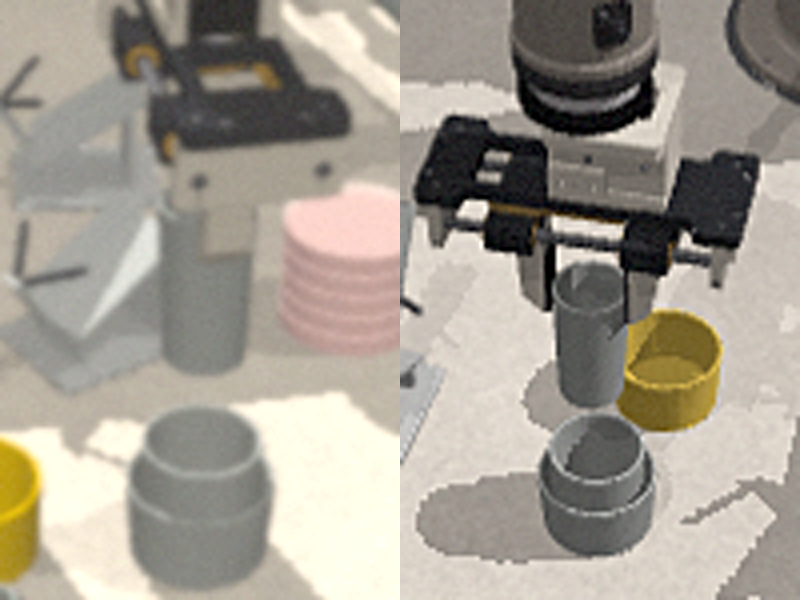

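Second stands concentric in large (rim at tile (205,440) in the side view). Third hangs above it with its foot near (203,350) in the side view and (591,385) in the scene view. I'll check those against projections.

Run:
```python
from h import *
from plant import bot
S,D=[bot.camera_model(n) for n in("scene","side")]
X=[[576.2,-101.4,z] for z in(218,130,70,0)]
print(((proj(D,X)-[231,125])*4).round(),((proj(S,X)-[212,105])*4+[400,0]).round())
```

```text
[[210. 192.]
 [204. 345.]
 [201. 440.]
 [198. 542.]] [[591. 285.]
 [594. 384.]
 [595. 447.]
 [597. 514.]]
```

Emit:
servo_tool(
  deltas=[
    [[0.0015,-0.0015,0.02],[0,0,0]],
    [[0,0,0.03],[0,0,0]],
    [[0,0,0.03],[0,0,0]],
    [[0,0,0.02],[0,0,0]],
    [[0,0,0.01],[0,0,0]],
    [[0,0,0.004],[0,0,0]],
    [[0,0,0],[0,0,0]],
  ],
)

```text
time: 18.12
tool_pos: [578.3, -100.1, 86.2]
tcp_rot: [3.141, -0.0, -0.0]
contact_force: [0.6, -0.0, -1.1]
grip_width: 47.1
finger_force: 30.0
```

Emit:
servo_tool(
  deltas=[
    [[0,0,0.002],[0,0,0]],
    [[0,0,0.002],[0,0,0]],
    [[0,0,0.001],[0,0,0]],
    [[0,0,0],[0,0,0]],
  ],
)

```text
time: 18.62
tool_pos: [578.0, -99.9, 80.6]
tcp_rot: [3.141, 0.001, -0.0]
contact_force: [-0.5, -0.3, -1.4]
grip_width: 47.2
finger_force: 30.0
```

Emit:
servo_tool(
  deltas=[
    [[0,0,0.001],[0,0,0]],
    [[0,0,0.001],[0,0,0]],
    [[0,0,0],[0,0,0]],
  ],
)

```text
time: 19.0
tool_pos: [578.2, -100.0, 78.8]
tcp_rot: [3.141, 0.0, -0.0]
contact_force: [0.4, 0.2, -0.0]
grip_width: 46.7
finger_force: 30.0
```

Emit:
servo_tool(
  deltas=[
    [[0,0,0.001],[0,0,0]],
    [[0,0,0.001],[0,0,0]],
    [[0,0,0],[0,0,0]],
  ],
)

```text
time: 19.38
tool_pos: [579.0, -100.2, 78.6]
tcp_rot: [3.14, -0.002, -0.0]
contact_force: [-1.8, 0.1, 10.9]
grip_width: 46.9
finger_force: 30.0
```

Emit:
servo_tool(
  deltas=[
    [[0,0,-0.0015],[0,0,0]],
    [[0,0,0],[0,0,0]],
  ],
)

```text
time: 19.62
tool_pos: [578.5, -100.1, 78.7]
tcp_rot: [3.141, -0.001, -0.0]
contact_force: [0.2, -0.1, 4.1]
grip_width: 47.1
finger_force: 30.0
```

Emit:
servo_tool(
  deltas=[
    [[0,0,0],[0,0,0]],
    [[0,0,0],[0,0,0]],
    [[0,0,0],[0,0,0]],
    [[0,0,0],[0,0,0]],
    [[0,0,-0.015],[0,0,0]],
    [[0,0,-0.04],[0,0,0]],
    [[0,0,-0.05],[0,0,0]],
    [[0,0,-0.05],[0,0,0]],
    [[0,0,0],[0,0,0]],
  ],
  fingers=1,
)

```text
time: 20.75
tool_pos: [580.2, -100.4, 239.1]
tcp_rot: [3.138, -0.009, -0.0]
contact_force: [0.8, -0.4, -0.6]
grip_width: 91.8
finger_force: 0.0
```

Run:
```python
from h import *
from plant import bot
S,D=[bot.camera_model(n) for n in("scene","side")]
V=[(S,bot.capture("scene")[:,:,::-1].copy()),(D,bot.capture("side")[:,:,::-1].copy())]
z=np.array([0.001,0,1])
fit(V,[577,-101,94],z,24,21,box=6);fit(V,[577,-101,70],z,32,29,box=6)
plan(bot,np.array([437.5,-279.5,134])+90*axis(-2,32),toolR(-2,32))
```

```text
fit [ 577.4 -104.5   92. ] score 183.1 from 150.8
fit [ 576.1 -101.3   77.2] score 162.5 from 130.1
t 20.85 shift [-188.3  178.    23.8] turn [-0.5 31.9  2. ] | 260 32
```

Emit:
servo_tool(
  deltas=[
    [[-0.01,0.01,0],[0,0,0]],
    [[-0.025,0.025,0.002],[0,0,0]],
    [[-0.03,0.028,0.004],[0,0,0]],
    [[-0.03,0.028,0.004],[0,0,0]],
    [[-0.03,0.028,0.004],[0,0,0]],
    [[-0.03,0.028,0.004],[0,0,0]],
    [[-0.022,0.021,0.003],[0,0,0]],
    [[-0.011,0.01,0.003],[0,0,0]],
    [[0,0,0],[-0.1,6.38,0.4]],
    [[0,0,0],[-0.1,6.38,0.4]],
    [[0,0,0],[-0.1,6.38,0.4]],
    [[0,0,0],[-0.1,6.38,0.4]],
    [[0,0,0],[-0.1,6.38,0.4]],
    [[0,0,0],[0,0,0]],
    [[0,0,0],[0,0,0]],
  ],
)

```text
time: 22.72
tool_pos: [390.2, -278.1, 209.4]
tcp_rot: [-3.141, -0.554, -0.036]
contact_force: [-0.3, -0.6, 0.3]
grip_width: 91.8
finger_force: 0.0
```

Run:
```python
from h import *
from plant import bot
c=np.array([437.5,-279.5,134]);a=axis(-2,32)
plan(bot,c+90*a,toolR(-2,32));print(bot.get_obs()["joint_positions"].round(2))
look(bot,"wrist",[(c,a,17)],"pics/w4.png")
S,D=[bot.camera_model(n) for n in("scene","side")]
V=[(S,cv2.imread("pics/scene0.png")),(D,cv2.imread("pics/side0.png")),(mdl(bot,"pics/w4.npy"),cv2.imread("pics/w4_raw.png"))]
fit(V,c,a,17,14,box=8);fit(V[1:],c,a,17,14,box=8);fit(V[::2],c,a,17,14,box=8)
```

```text
t 22.73 shift [ 0.2 -0.3 -1. ] turn [-0.   0.2 -0.1] | 1 0
[-1.1   0.1   2.05  0.68  0.83  0.08]
fit [ 438.7 -276.1  135.9] score 273.3 from 250.0
fit [ 440.2 -276.   128.4] score 183.1 from 137.2
fit [ 438.9 -276.1  135.5] score 219.6 from 187.9
```

View pics/w4.png

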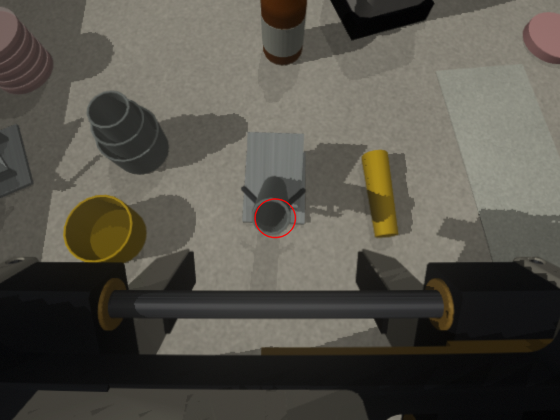

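The picture shows fourth's rim centred at about (271,215), slightly left of the prediction, and its plate almost square to the image. The three nested cups at (125,130) look upright.

Run:
```python
from h import *
from plant import bot
plan(bot,np.array([439,-276.2,134])-17*axis(-2.5,32),toolR(-2.5,32))
```

```text
t 22.77 shift [  1.4  -3.4 106.7] turn [-0.3  0.2  0.4] | 107 1
```

Emit:
servo_tool(
  deltas=[
    [[0,-0.003,0.02],[-0.3,0.2,0.4]],
    [[0,-0.0005,0.03],[0,0,0]],
    [[0,0,0.03],[0,0,0]],
    [[0,0,0.017],[0,0,0]],
    [[0,0,0.01],[0,0,0]],
    [[0,0,0],[0,0,0]],
  ],
)

```text
time: 23.52
tool_pos: [447.5, -276.4, 118.4]
tcp_rot: [-3.141, -0.559, -0.043]
contact_force: [0.2, -0.6, 0.7]
grip_width: 91.9
finger_force: 0.0
```

Emit:
servo_tool(
  deltas=[
    [[0,0,0],[0,0,0]],
    [[0,0,0],[0,0,0]],
    [[0,0,0],[0,0,0]],
    [[0,0,0],[0,0,0]],
    [[0,0,0],[0,0,0]],
    [[0,0,0],[0,0,0]],
    [[0,0,0],[0,0,0]],
  ],
  fingers=0,
)

```text
time: 24.4
tool_pos: [447.0, -276.7, 118.7]
tcp_rot: [3.142, -0.56, -0.044]
contact_force: [0.4, 0.5, 0.2]
grip_width: 31.5
finger_force: 30.0
```

Run:
```python
from h import *
from plant import bot
plan(bot,np.array([439,-276.2,134])-17*axis(-2.5,32),toolR(-2.5,32))
```

```text
t 24.4 shift [ 1.4 -0.2 -0.2] turn [ 0.  -0.1 -0. ] | 1 0
```

Emit:
servo_tool(
  deltas=[
    [[0,0,-0.008],[0,0,0]],
    [[0,0,-0.015],[0,0,0]],
    [[0,0,-0.02],[0,0,0]],
    [[0,0,-0.02],[0,0,0]],
    [[0,0,-0.02],[0,0,0]],
    [[0,0,-0.01],[0,0,0]],
    [[0,0,0],[0,0,0]],
  ],
)

```text
time: 25.28
tool_pos: [397.5, -274.9, 198.0]
tcp_rot: [3.14, -0.56, -0.044]
contact_force: [0.1, -0.1, -1.2]
grip_width: 32.0
finger_force: 30.0
```

Run:
```python
from h import *
from plant import bot
plan(bot,[577.5,-102,250],toolR(0,0))
S,D=[bot.camera_model(n) for n in("scene","side")]
V=[(S,bot.capture("scene")[:,:,::-1].copy()),(D,bot.capture("side")[:,:,::-1].copy())]
o=bot.get_obs()["tool_pos"];a=axis(-2.5,32);print(o)
for d in (0,):
    c=fit(V,o-91*a,a,14,14,box=8);print("foot rel TCP along axis",(c-o)@a,"lateral",((c-o)-((c-o)@a)*a).round(1))
```

```text
t 25.27 shift [ 173.6 -180.7   47.2] turn [  0.8 -32.1  -2.5] | 255 32
[ 397.57167117 -274.44224554  197.10106153]
fit [ 447.5 -278.7  120.6] score 194.7 from 184.0
foot rel TCP along axis -91.40390449444133 lateral [ 1.6 -2.1  1. ]
```

Emit:
servo_tool(
  deltas=[
    [[0.012,-0.011,0.002],[0,0,0]],
    [[0.024,-0.025,0.006],[0,0,0]],
    [[0.026,-0.028,0.007],[0,0,0]],
    [[0.026,-0.028,0.007],[0,0,0]],
    [[0.026,-0.028,0.007],[0,0,0]],
    [[0.026,-0.028,0.007],[0,0,0]],
    [[0.022,-0.022,0.007],[0,0,0]],
    [[0.012,-0.011,0.004],[0,0,0]],
    [[0,0,0],[0.13,-5.35,-0.42]],
    [[0,0,0],[0.13,-5.35,-0.42]],
    [[0,0,0],[0.13,-5.35,-0.42]],
    [[0,0,0],[0.13,-5.35,-0.42]],
    [[0,0,0],[0.13,-5.35,-0.42]],
    [[0,0,0],[0.13,-5.35,-0.42]],
    [[0,0,0],[0,0,0]],
    [[0,0,0],[0,0,0]],
  ],
)

```text
time: 27.38
tool_pos: [577.7, -101.0, 249.1]
tcp_rot: [-3.14, 0.001, 0.002]
contact_force: [0.1, 0.6, -0.7]
grip_width: 32.0
finger_force: 30.0
```

Run:
```python
from h import *
from plant import bot
plan(bot,[577.5,-102,250],toolR(0,0))
S,D=[bot.camera_model(n) for n in("scene","side")]
V=[(S,bot.capture("scene")[:,:,::-1].copy()),(D,bot.capture("side")[:,:,::-1].copy())]
for m,im in V: cv2.imwrite(f"pics/h4_{im[0,0,0]}.png",im)
z=np.array([0.001,0,1]);o=bot.get_obs()["tool_pos"];print(o)
fit(V,o-[0,0,91],z,14,14,box=6);fit(V,[577,-102,94],z,24,21,box=5);fit(V[:1],[577,-102,94],z,24,21,box=5)
for m,im in V:
  g=cv2.GaussianBlur(cv2.cvtColor(im,cv2.COLOR_BGR2GRAY).astype(float),(0,0),.8)
  for zz,r in((175,15),(192,15.5)):
    p=proj(m,np.array([[o[0],o[1],zz]]))[0];k=int(round(p[1]));u=int(p[0]);row=np.diff(g[k,u-16:u+17]);print(zz,p.round(1),"edges",[ (u-16+i+.5,round(row[i])) for i in np.argsort(-abs(row))[:5]])
```

```text
t 27.38 shift [-0.2  1.  -0.9] turn [-0.1  0.   0.1] | 1 0
[ 577.41498997 -101.20915849  249.82506731]
fit [ 580.1 -105.4  160.6] score 162.0 from 125.8
fit [ 577.7 -105.9   93.1] score 181.9 from 156.4
fit [ 577.  -106.9   91.9] score 92.5 from 74.7
175 [260.1 189. ] edges [(np.float64(252.5), -34), (np.float64(253.5), -34), (np.float64(264.5), 17), (np.float64(273.5), -12), (np.float64(263.5), 11)]
192 [259.9 184.1] edges [(np.float64(252.5), -43), (np.float64(253.5), -28), (np.float64(264.5), 21), (np.float64(265.5), 17), (np.float64(251.5), -13)]
175 [283.4 192.1] edges [(np.float64(267.5), -13), (np.float64(277.5), -12), (np.float64(292.5), 12), (np.float64(268.5), -12), (np.float64(291.5), 10)]
192 [283.6 184.6] edges [(np.float64(292.5), 12), (np.float64(274.5), -11), (np.float64(277.5), -11), (np.float64(276.5), -10), (np.float64(293.5), 10)]
```

Emit:
servo_tool(
  deltas=[
    [[-0.0025,0.0015,0.02],[0,0,0]],
    [[0,0,0.03],[0,0,0]],
    [[0,0,0.02],[0,0,0]],
    [[0,0,0.02],[0,0,0]],
    [[0,0,0],[0,0,0]],
  ],
)

```text
time: 28.1
tool_pos: [574.1, -102.6, 159.0]
tcp_rot: [-3.14, 0.003, 0.001]
contact_force: [1.0, 0.6, -1.3]
grip_width: 32.2
finger_force: 30.0
```

Emit:
servo_tool(
  deltas=[
    [[0,0,0.015],[0,0,0]],
    [[0,0,0.015],[0,0,0]],
    [[0,0,0.01],[0,0,0]],
    [[0,0,0.003],[0,0,0]],
    [[0,0,0],[0,0,0]],
  ],
)

```text
time: 28.72
tool_pos: [575.3, -102.8, 116.9]
tcp_rot: [-3.141, 0.001, 0.001]
contact_force: [0.2, -0.0, -1.5]
grip_width: 31.8
finger_force: 30.0
```

Emit:
servo_tool(
  deltas=[
    [[0,0,0.003],[0,0,0]],
    [[0,0,0.003],[0,0,0]],
    [[0,0,0.002],[0,0,0]],
    [[0,0,0],[0,0,0]],
  ],
)

```text
time: 29.22
tool_pos: [575.2, -102.7, 108.8]
tcp_rot: [-3.141, 0.001, 0.001]
contact_force: [-1.2, 0.9, -1.1]
grip_width: 31.9
finger_force: 30.0
```

Emit:
servo_tool(
  deltas=[
    [[0,0,0.0015],[0,0,0]],
    [[0,0,0.0015],[0,0,0]],
    [[0,0,0],[0,0,0]],
  ],
)

```text
time: 29.6
tool_pos: [575.2, -102.8, 105.8]
tcp_rot: [-3.141, 0.001, 0.001]
contact_force: [0.2, 0.1, -0.8]
grip_width: 31.9
finger_force: 30.0
```

Emit:
servo_tool(
  deltas=[
    [[0,0,0.001],[0,0,0]],
    [[0,0,0.001],[0,0,0]],
    [[0,0,0],[0,0,0]],
  ],
)

```text
time: 29.98
tool_pos: [575.2, -102.8, 103.9]
tcp_rot: [-3.141, 0.001, 0.001]
contact_force: [-0.4, 0.8, -1.0]
grip_width: 31.8
finger_force: 30.0
```

Emit:
servo_tool(
  deltas=[
    [[0,0,0.001],[0,0,0]],
    [[0,0,0.001],[0,0,0]],
    [[0,0,0],[0,0,0]],
  ],
)

```text
time: 30.35
tool_pos: [576.2, -102.9, 103.4]
tcp_rot: [-3.141, -0.002, 0.001]
contact_force: [-0.3, 0.1, 7.9]
grip_width: 31.8
finger_force: 30.0
```

Emit:
servo_tool(
  deltas=[
    [[0,0,0.001],[0,0,0]],
    [[0,0,0],[0,0,0]],
  ],
)

```text
time: 30.6
tool_pos: [576.8, -102.9, 103.4]
tcp_rot: [3.141, -0.004, 0.001]
contact_force: [0.1, 2.5, 11.8]
grip_width: 31.7
finger_force: 30.0
```

Floor contact came at 103.4, where about 103 was expected. I'll ease off, open and retreat.

Emit:
servo_tool(
  deltas=[
    [[0,0,-0.0015],[0,0,0]],
    [[0,0,-0.0005],[0,0,0]],
    [[0,0,0],[0,0,0]],
  ],
)

```text
time: 30.98
tool_pos: [575.8, -102.9, 103.5]
tcp_rot: [-3.141, -0.001, 0.001]
contact_force: [-0.0, 0.9, 6.4]
grip_width: 31.6
finger_force: 30.0
```

Emit:
servo_tool(
  deltas=[
    [[0,0,0],[0,0,0]],
    [[0,0,0],[0,0,0]],
    [[0,0,0],[0,0,0]],
    [[0,0,0],[0,0,0]],
    [[0,0,0],[0,0,0]],
    [[0,0,-0.015],[0,0,0]],
    [[0,0,-0.04],[0,0,0]],
    [[0,0,-0.05],[0,0,0]],
    [[0,0,-0.04],[0,0,0]],
    [[0,0,0],[0,0,0]],
  ],
  fingers=1,
)

```text
time: 32.22
tool_pos: [577.0, -103.4, 253.0]
tcp_rot: [3.14, -0.008, 0.001]
contact_force: [0.7, 0.2, -1.6]
grip_width: 91.6
finger_force: 0.0
```

Run:
```python
from h import *
from plant import bot
S,D=[bot.camera_model(n) for n in("scene","side")]
V=[(S,bot.capture("scene")[:,:,::-1].copy()),(D,bot.capture("side")[:,:,::-1].copy())]
z=np.array([0.001,0,1])
fit(V,[577,-102,116],z,17,14,box=5);fit(V,[577,-103,92],z,24,21,box=4);fit(V,[577,-102,68],z,32,29,box=4)
fit(V,[576,-101,44],z,40,37,box=4)
```

```text
fit [ 578.8 -102.9  113.9] score 173.4 from 158.2
fit [ 576.2 -104.3   99.7] score 155.5 from 135.8
fit [ 576.4 -101.2   76.9] score 163.4 from 137.7
fit [ 575.6 -102.2   53. ] score 166.0 from 143.6
```

The rims fit as nested: fourth is within about 3 mm of the others' axes, and its rim height matches being seated. Handing in.

```bash
python3 -c "
from plant import bot
print(bot.close_job())"
```

```text
the job is handed in; nothing more can be done
None
```

The job is handed in: second, third and fourth were each lowered to floor contact inside the large cup before release, and the camera fits afterwards show them nested in size order with rims within about 4 mm of each other's axes. The verdict was not reported back. I did not check the bystanders at the end, but no contact with them showed up.

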